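# Stand the leaning drive up in the dock and seat it

### The job

In the two-bay drive dock the front hard drive was only dropped in: it leans towards the robot in the mouth of its bay and is not seated. With the fingertips push it back until it stands upright against the bay's straight wall, then press it straight down, gently, until it is fully home and as low as the drive in the other bay, and then press the dock's round start button. Only push and press: do not take hold of or lift either drive, leave the seated drive, the screwdriver and the dish where they are, and finish clear of everything.

Things in the scene. Friction and masses are not known exactly. Their poses are not given: they have to be found in the camera images.
- drive: the leaning hard drive, a grey block 102 x 147 x 26 mm, 0.45 kg, on end in the front bay. Origin: middle of its large back face, the one turned to the other drive. Own y: along the 147 mm length, to its top end; z: through the 26 mm thickness to the label face on the robot's side; x: across. It leans 0.41 rad to the robot's side; 1 N high on the label face tips it, past half-way it falls upright
- drive_top (a point): centre of the drive's top end face (102 x 26 mm), the face to press down on; axes as the drive's. About 0.18 m above the table while the drive leans, 0.187 m when it stands upright unseated, 0.163 m when it is home
- dock: the dock, a black box 148 mm (x) by 170 mm (y), fixed, flat top 75 mm up, a ridge between the bays up to 95 mm. Origin on the table, mid-depth, level with the bays' middles; z up, x away from the robot's side, y along the bays. Box: y -104 to +66 mm. Bays 28 x 105 mm, middles at x = -30 (front) and +34 mm, y = 0
- bay_mouth (a point): middle of the front bay's mouth, 75 mm above the table; axes as the dock's. The bay's rear wall, the side of the ridge, is straight and vertical, 14 mm to +x of this point, 95 mm high, and stops the drive upright; the front lip slopes outwards from 50 to 75 mm height, so a drive can lean to -x only, and goes down only when upright
- lifter (a joint): stiff platform under the front drive, inside the bay: 0 up (40 mm above the table, the start), 0.024 m when the drive is fully home (16 mm above the table). The drive's weight alone does not move it: 4 to 8 N more on the drive's top moves it slowly down, and it stays where it is left
- seated_drive: a second drive of the same kind, standing seated in the rear bay, the same axes; its top is 163 mm above the table. Not to be moved
- start_button_top (a point): centre of the top of the start button, a grey round button 20 mm across on the dock's top at its right front (the robot's side, -y), 6 mm proud of the top (81 mm above the table) when up; axes as the dock's
- start_button (a joint): travel of the start button, 0 up, 0.0045 m fully pressed; a spring (1.2 N to start, 3.8 N at the bottom) lifts it again
- screwdriver: a screwdriver with an orange handle, 199 mm long, 28 mm thick, lying in front of the dock; not to be moved
- dish: a round steel parts dish, 74 mm across and 19 mm high, standing in front of the dock; not to be moved

How it is judged:
By the outcome, as a careful person would: the job done as asked, in the order asked, and still so for the second after the job is handed in, with the robot touching nothing.
It also fails if it takes over 54 s, if anything falls off the work surface, if the arm or the gripper's body presses on something with over 40 N, if the wrist force passes 120 N, or if a joint passes its speed limit or range.

### The arm

A 6-joint arm with a two-finger parallel gripper is mounted at the origin on the work surface; the furniture and walls round the work are solid. World frame = base frame: x ahead of the robot, y to its left, z up, the work surface at z = 0. Lengths are in m, angles in rad, forces in N, time in s.
With the tool pointing down it reaches from about 0.2 to 0.875 m from the base axis. Payload 3.4 kg.
Tool frame: the origin (TCP) lies on the centre line of the jaws, within the pads' length; the fingertips stand robot.tcp_to_tips ahead of it and the grasp point (between the pads) lies 6 mm ahead of it (robot.tcp_to_tips is the distance from the TCP to the fingertips, in m); z points along the fingers, y is the line along which they close (so a half turn about z gives the same grasp; the last joint's range is limited). The gripper opens to 94 mm and grips with 3 to 60 N. Pads are 16 mm wide; open, the fingers measure 119 mm over their backs; the gripper's body (75 mm by 177 mm) begins 78 mm behind the grasp point.
Start: joints at [1.19, 0.276, 1.505, -0, 1.361, -0.121], TCP at [0.148, 0.556, 0.23] pointing down, gripper open.
Joint ranges: [-2.89, 2.89], [-0.75, 2.08], [0.22, 2.7], [-1.18, 4.32], [0.11, 2.71], [-2.7, 2.7]. Speed limits (rad/s): [2.57, 2.57, 3.14, 3.14, 3.14, 3.14].

### API

Orientations are given as a unit quaternion [x, y, z, w].
In Python, from plant import robot gives the robot as it stands.
- The arm moves only by the tool play_rows, never from a script. Its argument "rows" is one flat list of numbers, 7 for each row, row after row: the shift along the tool's x, y, z in m, then the turn, a rotation vector about the tool's x, y, z in degrees, then the finger opening in m, from 0 to 0.094. A call has 1 to 20 rows; each row shifts and turns the commanded pose from where the row before left it, along the tool's axes as they then stand; what a row does not reach is not made up. A row lasts 1/12 s, in which the tool goes at most 41.7 mm and 7.16 degrees, less where a joint would pass 70% of its speed; a pose out of reach is approached as far as the arm can. A call with a gripper value outside its range is refused whole. The fingers move at their own pace and stop on an object; "grip_force" is the grip in N (left out, the last holds). Time passes only in rows, so rows that do not move let the fingers close. It gives the time, the measured TCP pose, the force, the opening and the grip force at its end, in the units of the state.
- robot.get_obs(): the state, without advancing time (a new reading comes with each control period).
- robot.snapshot(name): name is "side" or "top" or "wrist"; returns the picture (384x512x3 uint8, red, green, blue); there is no depth.
- robot.calibration(name): a dict with "intrinsics" (3x3 intrinsics, pixels), "distortion" ([k1, k2, p1, p2, k3] as OpenCV has them; the pictures are not rectified), "xyz" and "orientation" of the camera in the world. Camera axes: x right, y up, looking along -z (the intrinsics and any distortion apply to the point x, -y, -z); pixel columns grow to the right and rows downward; lengths in m; the calibration is good to about 2 mm. A picture is of the moment at which its call begins: read the wrist's pose just before it. calibration takes no time and is no camera call; for the wrist camera it gives the pose at the moment of the call.
- robot.hand_in(): hands the job in; it is judged then, once.
The state is a dict: "t": time; "joint_positions": joint angles; "joint_velocities": joint speeds; "effort": joint torques, N m; "eef_pos": TCP position; "orientation": TCP orientation; "ft_force": force on the tool from outside, world axes, zero at the start; "moment": the same for the moment, N m; "width": finger opening in m; "gripper_force": force on a finger pad.
Only numpy, scipy, OpenCV 4.12 (cv2) and the standard library are available. Lean on these libraries where they do the work, as an engineer would, in place of code of your own. Each camera call takes 0.05 s, during which the arm holds its last target. There are 200 camera calls.

## Working session

There is one attempt and no reset: what is moved stays moved. The work goes in short steps, Python scripts to look and compute and a tool call to move; the robot and the scene stay as the last step left them, time stands still between calls to the robot, and variables do not carry over. Pictures are saved under pics/ and viewed, at most 10 in all, crops included, and the job is handed in when it is done.

Besides the shell and the picture viewer there is one more tool, called as name(argument=value, ...), one argument or row to a line, values as JSON. play_rows: Moves the arm, as the interface text tells. Its arguments: {"type":"object","properties":{"rows":{"type":"array","items":{"type":"number"}},"grip_force":{"type":"number"}},"required":["rows"]}

```bash
mkdir -p pics
python3 - <<'E'
from plant import robot
import cv2,numpy as np
np.set_printoptions(precision=4,suppress=True)
o=robot.get_obs()
for k in ['t','eef_pos','orientation','ft_force','width']: print(k,o[k])
print(robot.tcp_to_tips)
for n in ['side','top','wrist']:
    c=robot.calibration(n); print(n,c)
    cv2.imwrite(f'pics/{n}0.png',robot.snapshot(n)[:,:,::-1])
a=[cv2.imread(f'pics/{n}0.png') for n in ['side','top']]
E
```

```text
t 0.0
eef_pos [0.1475 0.5552 0.2296]
orientation [ 0.1295  0.9916 -0.0009 -0.0002]
ft_force [-0.639  -0.5385 -0.4627]
width 0.0940979068483576
0.025
side {'intrinsics': array([[366.7584,   0.    , 247.7726],
       [  0.    , 366.7584, 188.1648],
       [  0.    ,   0.    ,   1.    ]]), 'distortion': array([0.037, 0.   , 0.   , 0.   , 0.   ]), 'xyz': array([0.2184, 0.4679, 0.573 ]), 'orientation': array([-0.0986,  0.4807,  0.8512, -0.1862])}
top {'intrinsics': array([[349.536 ,   0.    , 256.9957],
       [  0.    , 349.536 , 197.1264],
       [  0.    ,   0.    ,   1.    ]]), 'distortion': array([0.0207, 0.    , 0.    , 0.    , 0.    ]), 'xyz': array([ 0.3646, -0.1912,  0.9552]), 'orientation': array([-0.0632,  0.0702,  0.7093, -0.6986])}
wrist {'intrinsics': array([[336.5384,   0.    , 247.6708],
       [  0.    , 336.5384, 187.2934],
       [  0.    ,   0.    ,   1.    ]]), 'distortion': array([-0.0747,  0.    ,  0.    ,  0.    ,  0.    ]), 'xyz': array([0.0724, 0.5755, 0.3835]), 'orientation': array([-0.1065, -0.0808,  0.6044,  0.7854])}
```

View pics/side0.png

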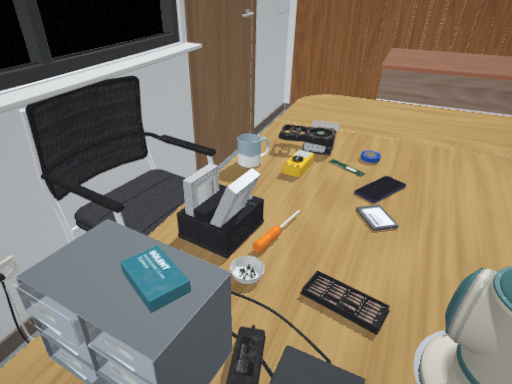

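View pics/top0.png

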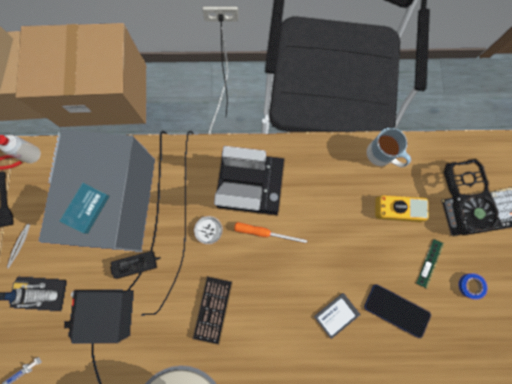

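The side view shows the black dock at (222,215), with the leaning drive at (238,195). In the top view the dock is at (250,182), the rear drive top at (243,157), the front drive at (240,195), the button near (276,197), the dish at (208,230) and the screwdriver at (250,230). I'll zoom in on these.

```bash
cat > h.py <<'E'
import cv2,numpy as np
from scipy.spatial.transform import Rotation as R
from plant import robot
np.set_printoptions(precision=4,suppress=True)
def ray(c,uv):
    p=cv2.undistortPoints(np.array([[uv]],float),c['intrinsics'],c['distortion'])[0,0]
    return c['xyz'],R.from_quat(c['orientation']).apply([p[0],-p[1],-1])
def plane(c,uv,z):
    o,d=ray(c,uv); return o+d*(z-o[2])/d[2]
def proj(c,P):
    q=R.from_quat(c['orientation']).inv().apply(np.array(P)-c['xyz'])
    q=np.atleast_2d(q)*[1,-1,-1]
    return cv2.projectPoints(q,np.zeros(3),np.zeros(3),c['intrinsics'],c['distortion'])[0][:,0]
def two(c1,u1,c2,u2):
    o1,d1=ray(c1,u1);o2,d2=ray(c2,u2)
    s=np.linalg.lstsq(np.c_[d1,-d2],o2-o1,rcond=None)[0]
    a,b=o1+s[0]*d1,o2+s[1]*d2
    return (a+b)/2,np.linalg.norm(a-b)
E
python3 - <<'E'
import cv2,numpy as np
a=cv2.imread('pics/top0.png')[140:250,185:315]; b=cv2.imread('pics/side0.png')[155:285,170:310]
a=cv2.resize(a,None,fx=6,fy=5.0,interpolation=cv2.INTER_CUBIC) if 0 else cv2.resize(a,None,fx=5,fy=5,interpolation=cv2.INTER_CUBIC)
b=cv2.resize(b,None,fx=4.6,fy=4.6,interpolation=cv2.INTER_CUBIC)
cv2.imwrite('pics/ta.png',a);cv2.imwrite('pics/sb.png',b)
E
```

```text
(no output)
```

View pics/ta.png

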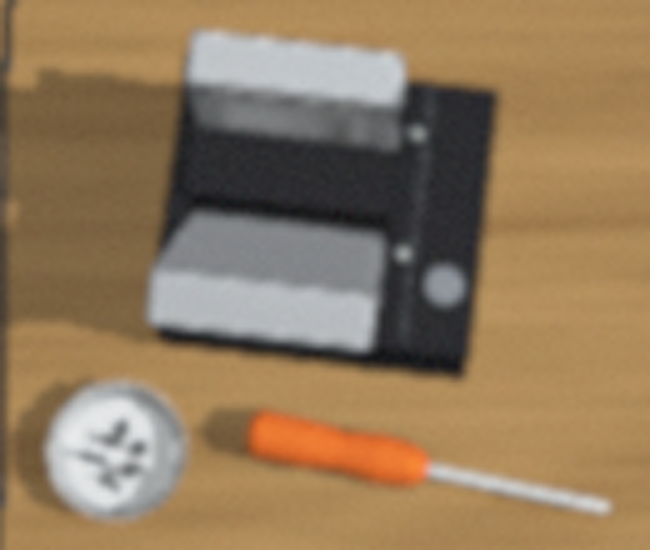

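View pics/sb.png

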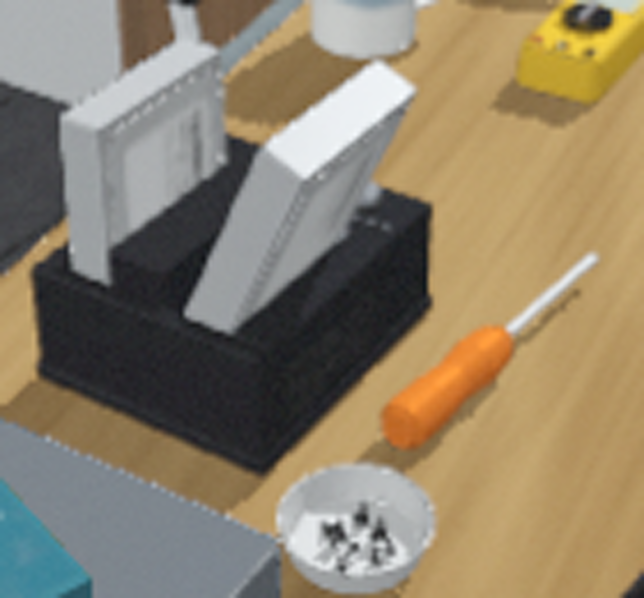

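In the crops: button (443,285); dock right edge (497,92)–(463,375); seated drive top (195,35)–(405,105); leaning top face (160,265),(383,285),(375,350),(150,325).

Run:
```python
from h import *
T=robot.calibration('top');S=robot.calibration('side')
t=lambda u,v:((u+.5)/5+184.5,(v+.5)/5+139.5)
s=lambda u,v:((u+.5)/4.6+169.5,(v+.5)/4.6+154.5)
b=plane(T,t(443,285),.081);print('button',b)
rr=plane(T,t(497,92),.075);fr=plane(T,t(463,375),.075)
print('right corners',rr,fr,np.linalg.norm(rr-fr))
st=[plane(T,t(*p),.163) for p in [(193,33),(405,55),(405,106),(192,82)]]
print('seated',np.array(st),np.mean(st,0))
print('side dock corners',[plane(S,s(*p),.075) for p in [(265,352),(430,207),(35,265)]])
print('seated side',[plane(S,s(*p),.163) for p in [(63,118),(103,132),(222,55)]])
# leaning top corners: two views: rear-left, front-left, front-right, rear-right
for a,c in [((160,265),None),((150,325),(305,183)),((375,350),(415,93)),((383,285),(375,62)),((160,265),(265,150))]:
    if c: print('lean',two(T,t(*a),S,s(*c)))
ax=(rr-fr);th=np.arctan2(ax[1],ax[0]);print('yaw',th)
v=st[1]-st[0];print('yaw seated',np.arctan2(v[0],-v[1]))
print('dish',plane(T,t(115,450),.01),'sd',[plane(T,t(*p),.02) for p in [(255,432),(425,465),(608,507)]])
```

```text
button [ 0.5324 -0.2425  0.081 ]
right corners [ 0.6361 -0.2737  0.075 ] [ 0.4868 -0.2519  0.075 ] 0.15087980859970762
seated [[ 0.64   -0.1221  0.163 ]
 [ 0.6278 -0.2224  0.163 ]
 [ 0.6027 -0.2219  0.163 ]
 [ 0.6158 -0.1217  0.163 ]] [ 0.6216 -0.172   0.163 ]
side dock corners [array([ 0.5176, -0.0981,  0.075 ]), array([ 0.4945, -0.2492,  0.075 ]), array([ 0.6567, -0.1124,  0.075 ])]
seated side [array([ 0.6364, -0.1197,  0.163 ]), array([ 0.6119, -0.1166,  0.163 ]), array([ 0.5981, -0.2102,  0.163 ])]
lean (array([ 0.4984, -0.1037,  0.1721]), np.float64(0.00015336080795586785))
lean (array([ 0.4868, -0.2054,  0.1694]), np.float64(0.0020323934125722407))
lean (array([ 0.5128, -0.21  ,  0.1789]), np.float64(0.0023992804927302574))
lean (array([ 0.5229, -0.1095,  0.1802]), np.float64(0.0030335079570618277))
yaw -0.145254834888536
yaw seated -0.12100996445555909
dish [ 0.4579 -0.0672  0.01  ] sd [array([ 0.4654, -0.1433,  0.02  ]), array([ 0.4463, -0.234 ,  0.02  ]), array([ 0.4225, -0.3309,  0.02  ])]
```

Run:
```python
from h import *
T=robot.calibration('top');S=robot.calibration('side')
print('drawers',two(T,(118,247),S,(230,278)),two(T,(42,240),S,(152,347)))
c=robot.calibration('wrist');o=robot.get_obs()
q=R.from_quat(o['orientation']);rc=R.from_quat(c['orientation'])
print('cam in tool',q.inv().apply(c['xyz']-o['eef_pos']), 'axes', q.inv().apply(rc.as_matrix().T), o['t'])
# target orientation: tool y = dock ey, z down
th=-.13; ex=np.array([np.cos(th),np.sin(th),0]);ey=np.array([-np.sin(th),np.cos(th),0])
qt=R.from_matrix(np.c_[-ex,ey,[0,0,-1]])
print('turn deg',np.degrees((q.inv()*qt).as_rotvec()))
for w in [(.15,.556,.36),(.38,.15,.36),(.47,-.16,.36)]:
    print(w,'tool delta from start (start frame)',q.inv().apply(np.array(w)-o['eef_pos']))
```

```text
drawers (array([0.4061, 0.109 , 0.1692]), np.float64(0.0016813993814547758)) (array([0.4254, 0.2639, 0.1917]), np.float64(0.0042401368488269335))
cam in tool [ 0.0779  0.     -0.1538] axes [[ 0.0005  1.      0.0003]
 [ 0.9642 -0.0006  0.2651]
 [ 0.2651  0.0001 -0.9642]] 0.15
turn deg [-0.0758 -0.0134 -7.4378]
(0.15, 0.556, 0.36) tool delta from start (start frame) [-0.0021  0.0011 -0.1302]
(0.38, 0.15, 0.36) tool delta from start (start frame) [-0.3287 -0.3322 -0.1298]
(0.47, -0.16, 0.36) tool delta from start (start frame) [-0.4953 -0.6087 -0.1294]
```

play_rows(
  rows=[0,0,-0.0325,0,0,0,0.05,0,0,-0.0325,0,0,0,0.05,0,0,-0.0325,0,0,0,0.05,0,0,-0.0325,0,0,0,0.05,-0.0248,-0.0304,0,0,0,0,0.05,-0.0248,-0.0304,0,0,0,0,0.05,-0.0248,-0.0304,0,0,0,0,0.05,-0.0248,-0.0304,0,0,0,0,0.05,-0.0248,-0.0304,0,0,0,0,0.05,-0.0248,-0.0304,0,0,0,0,0.05,-0.0248,-0.0304,0,0,0,0,0.05,-0.0248,-0.0304,0,0,0,0,0.05,-0.0248,-0.0304,0,0,0,0,0.05,-0.0248,-0.0304,0,0,0,0,0.05,-0.0248,-0.0304,0,0,0,0,0.05,-0.0248,-0.0304,0,0,0,0,0.05,-0.0248,-0.0304,0,0,0,0,0.05,-0.0248,-0.0304,0,0,0,0,0.05,-0.0248,-0.0304,0,0,0,0,0.05,-0.0248,-0.0304,0,0,0,0,0.05],
)

```text
t: 1.82
eef_pos: [0.4063, -0.0183, 0.3605]
orientation: [0.13, 0.992, 0.0, 0.0]
ft_force: [1.3, 0.5, -0.5]
width: 0.0502
gripper_force: 0.0
```

play_rows(
  rows=[-0.0248,-0.0304,0,0,0,0,0.05,-0.0248,-0.0304,0,0,0,0,0.05,-0.0248,-0.0304,0,0,0,0,0.05,-0.0248,-0.0304,0,0,0,0,0.05,0,0,0,0,0,-3.7,0.05,0,0,0,0,0,-3.7,0.05,0,0,0,0,0,0,0.05,0,0,0,0,0,0,0.05],
)

```text
t: 2.48
eef_pos: [0.4707, -0.1593, 0.3601]
orientation: [0.066, 0.998, 0.0, -0.0]
ft_force: [0.3, 0.0, -0.2]
width: 0.0501
gripper_force: 0.0
```

Run:
```python
from h import *
import pickle
o=robot.get_obs();c=robot.calibration('wrist')
im=robot.snapshot('wrist')[:,:,::-1]
pickle.dump(c,open('w1.pkl','wb'))
print(o['t'],o['eef_pos'],o['orientation'],o['ft_force'],o['width'])
cv2.imwrite('pics/w1raw.png',im)
cv2.imwrite('pics/w1.png',cv2.resize(im,None,fx=1.5,fy=1.5,interpolation=cv2.INTER_CUBIC))
```

```text
2.4833 [ 0.4707 -0.1593  0.3601] [ 0.0662  0.9978  0.0003 -0.0003] [ 0.3362  0.0457 -0.2313] 0.05007891152834909
```

View pics/w1.png

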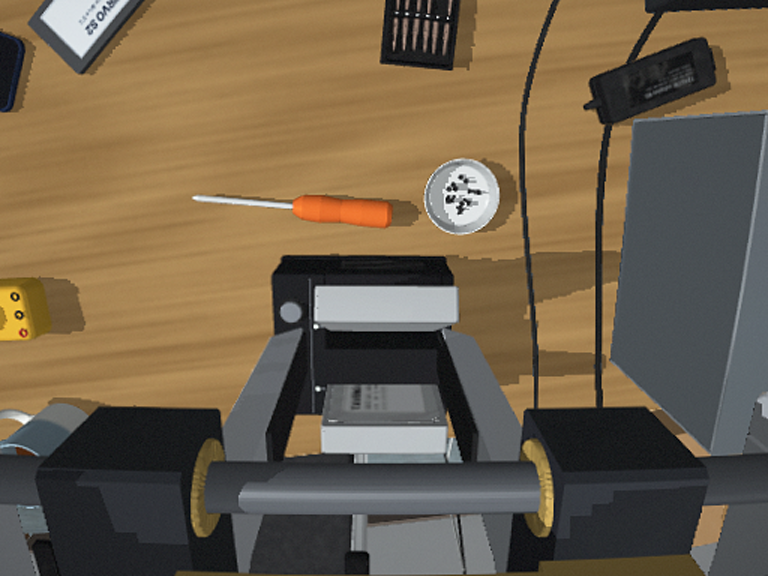

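The wrist view is upside down. It shows the leaning drive top at (315,287)–(458,324), the button at (291,312), the seated drive's top at (322,427)–(446,452), and the dock front edge at row ~258–272.

Run:
```python
from h import *
import pickle
c=pickle.load(open('w1.pkl','rb'));T=robot.calibration('top')
w=lambda u,v:((u+.5)/1.5-.5,(v+.5)/1.5-.5)
im=cv2.imread('pics/w1raw.png').astype(int)
t=lambda u,v:((u+.5)/5+184.5,(v+.5)/5+139.5)
print('button',plane(c,w(291,312),.081),two(c,w(291,312),T,t(443,285)))
for n,pts,z in [('seated',[(322,427),(446,427),(446,453),(323,453)],.163)]:
    P=[plane(c,w(*p),z) for p in pts];print(n,np.array(P),np.mean(P,0))
# lean: match top corners across T and wrist (rear-left, rear-right, front-right, front-left)
for a,b in [((160,265),(458,322)),((383,285),(316,327)),((375,350),(315,287)),((150,325),(457,287))]:
    print('lean',two(T,t(*a),c,w(*b)))
print('dockfront',[ (plane(c,w(*p),.075)) for p in [(275,272),(453,272)]],[ (plane(c,w(*p),.0)) for p in [(280,257),(446,257)]])
# columns of grey profile across leaning drive & front edge
g=im.sum(2)//3
print(g[165:225,258]); print(g[165:225,195])
```

```text
button [ 0.5304 -0.2409  0.081 ] (array([ 0.5346, -0.2434,  0.0685]), np.float64(0.0005630478434651179))
seated [[ 0.6021 -0.2162  0.163 ]
 [ 0.6151 -0.1192  0.163 ]
 [ 0.639  -0.1213  0.163 ]
 [ 0.6258 -0.2193  0.163 ]] [ 0.6205 -0.169   0.163 ]
lean (array([ 0.5264, -0.1055,  0.169 ]), np.float64(0.004447277786207598))
lean (array([ 0.5189, -0.2089,  0.159 ]), np.float64(0.003042830719766828))
lean (array([ 0.4891, -0.205 ,  0.1547]), np.float64(0.0027389346187019358))
lean (array([ 0.4975, -0.1035,  0.1765]), np.float64(0.001416785339439578))
dockfront [array([ 0.493 , -0.2499,  0.075 ]), array([ 0.5141, -0.0912,  0.075 ])] [array([ 0.4947, -0.259 ,  0.    ]), array([ 0.5176, -0.0872,  0.    ])]
[128 127 127 130 125  65  17  21  22  35  22  23  27  31  22  11  21  18
  29  37  36  36  37  31  26  82 178 190 186 185 189 185 186 186 189 186
 188 190 190 191 189 191 191 190 192 193 192 194 194 169 116 128 126 125
 130 123   3  17  14  13]
[133 131 131 131 128  45  19  18  22  11  17  18  15  15  13  15  20  21
  31  32  36  36  33  37  33  35  35  32  34  35  34  33  35  36  39  44
  69 117 145 140 143 141 141 140 141 141 143 142 144 132  40  36  31  33
  52  93 107 106 105 102]
```

play_rows(
  rows=[0.01,0.009,0.025,0,0,0,0.05,0,0,0.032,0,0,0,0.05,0,0,0.032,0,0,0,0.05,0,0,0.032,0,0,0,0.05,0,0,0.032,0,0,0,0.05,0,0,0.032,0,0,0,0.05,0,0,0,0,0,0,0.05,0,0,0,0,0,0,0.05],
)

```text
t: 3.2
eef_pos: [0.4613, -0.1482, 0.1749]
orientation: [0.065, 0.998, 0.001, -0.001]
ft_force: [0.4, 0.1, -0.0]
width: 0.0498
gripper_force: 0.0
```

play_rows(
  rows=[-0.005,0,0,0,0,0,0.05,-0.005,0,0,0,0,0,0.05,-0.005,0,0,0,0,0,0.05,-0.005,0,0,0,0,0,0.05,-0.003,0,0,0,0,0,0.05,-0.003,0,0,0,0,0,0.05,-0.003,0,0,0,0,0,0.05,-0.003,0,0,0,0,0,0.05,-0.003,0,0,0,0,0,0.05,-0.003,0,0,0,0,0,0.05,0,0,0,0,0,0,0.05],
)

```text
t: 4.12
eef_pos: [0.5007, -0.1541, 0.1753]
orientation: [0.065, 0.998, 0.0, 0.0]
ft_force: [-1.2, -0.2, -0.2]
width: 0.05
gripper_force: 0.2
```

play_rows(
  rows=[-0.003,0,0,0,0,0,0.05,-0.003,0,0,0,0,0,0.05,-0.003,0,0,0,0,0,0.05,-0.003,0,0,0,0,0,0.05,-0.003,0,0,0,0,0,0.05,-0.003,0,0,0,0,0,0.05,-0.003,0,0,0,0,0,0.05,-0.003,0,0,0,0,0,0.05,-0.002,0,0,0,0,0,0.05,0,0,0,0,0,0,0.05,0,0,0,0,0,0,0.05],
)

```text
t: 5.03
eef_pos: [0.5257, -0.1574, 0.1754]
orientation: [0.065, 0.998, 0.0, -0.0]
ft_force: [1.0, 0.8, -0.0]
width: 0.0498
gripper_force: 0.0
```

Run:
```python
from h import *
import pickle
o=robot.get_obs();c=robot.calibration('top')
im=robot.snapshot('top')[:,:,::-1];s=robot.snapshot('side')[:,:,::-1]
print(o['t'],o['eef_pos'],o['ft_force'])
cv2.imwrite('pics/s2.png',np.hstack([cv2.resize(s[130:270,165:305],(400,400),interpolation=cv2.INTER_CUBIC),cv2.resize(im[130:260,185:315],(400,400),interpolation=cv2.INTER_CUBIC)]))
```

```text
5.0333 [ 0.5257 -0.1574  0.1754] [ 0.9941  0.7915 -0.014 ]
```

View pics/s2.png

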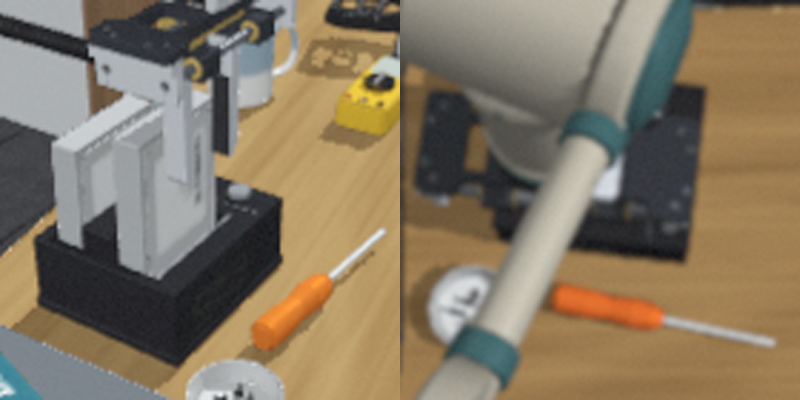

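The side view shows the front drive standing upright (left crop (150,190)). I'll nudge to confirm that it is against the wall.

play_rows(
  rows=[-0.002,0,0,0,0,0,0.05,-0.002,0,0,0,0,0,0.05,-0.002,0,0,0,0,0,0.05,-0.001,0,0,0,0,0,0.05,0,0,0,0,0,0,0.05,0,0,0,0,0,0,0.05],
)

```text
t: 5.63
eef_pos: [0.5326, -0.1583, 0.1754]
orientation: [0.065, 0.998, 0.0, -0.0]
ft_force: [0.1, -0.2, 0.4]
width: 0.0503
gripper_force: 0.0
```

play_rows(
  rows=[-0.001,0,0,0,0,0,0.05,-0.001,0,0,0,0,0,0.05,0,0,0,0,0,0,0.05,0,0,0,0,0,0,0.05],
)

```text
t: 5.97
eef_pos: [0.5346, -0.1586, 0.1755]
orientation: [0.065, 0.998, 0.0, 0.0]
ft_force: [0.2, 0.2, 0.2]
width: 0.0497
gripper_force: 0.0
```

play_rows(
  rows=[-0.001,0,0,0,0,0,0.05,-0.001,0,0,0,0,0,0.05,-0.001,0,0,0,0,0,0.05,0,0,0,0,0,0,0.05,0,0,0,0,0,0,0.05],
)

```text
t: 6.38
eef_pos: [0.5371, -0.1589, 0.1754]
orientation: [0.065, 0.998, 0.0, -0.0]
ft_force: [-1.1, -0.7, 0.7]
width: 0.0503
gripper_force: 0.7
```

play_rows(
  rows=[-0.001,0,0,0,0,0,0.05,-0.0005,0,0,0,0,0,0.05,0,0,0,0,0,0,0.05,0,0,0,0,0,0,0.05],
)

```text
t: 6.72
eef_pos: [0.5375, -0.159, 0.1755]
orientation: [0.065, 0.998, 0.0, -0.002]
ft_force: [-5.4, 0.6, 3.6]
width: 0.0501
gripper_force: 2.6
```

play_rows(
  rows=[0.008,0,0,0,0,0,0.05,0.008,0,0,0,0,0,0.05,0,0,-0.028,0,0,0,0.05,0,0,-0.028,0,0,0,0.05,-0.012,0,0,0,0,0,0.05,-0.012,0,0,0,0,0,0.05,-0.012,0,0,0,0,0,0.05,0,0,0,0,0,0,0.05,0,0,0,0,0,0,0.05],
)

```text
t: 7.47
eef_pos: [0.5589, -0.1617, 0.2306]
orientation: [0.065, 0.998, 0.0, -0.0]
ft_force: [-0.3, 0.0, 0.8]
width: 0.0499
gripper_force: 0.0
```

play_rows(
  rows=[0,0,0.006,0,0,0,0.05,0,0,0.004,0,0,0,0.05,0,0,0.002,0,0,0,0.05,0,0,0.001,0,0,0,0.05,0,0,0,0,0,0,0.05,0,0,0,0,0,0,0.05],
)

```text
t: 7.97
eef_pos: [0.5587, -0.1617, 0.2184]
orientation: [0.065, 0.998, 0.0, -0.0]
ft_force: [-1.0, 0.5, -0.7]
width: 0.0499
gripper_force: 0.0
```

play_rows(
  rows=[0,0,0.002,0,0,0,0.05,0,0,0.002,0,0,0,0.05,0,0,0.001,0,0,0,0.05,0,0,0.001,0,0,0,0.05,0,0,0.001,0,0,0,0.05,0,0,0,0,0,0,0.05,0,0,0,0,0,0,0.05],
)

```text
t: 8.55
eef_pos: [0.5589, -0.1618, 0.2117]
orientation: [0.065, 0.998, -0.0, 0.0]
ft_force: [-1.1, 0.0, 1.5]
width: 0.0502
gripper_force: 1.1
```

Contact is at the expected height. Now I'll press slowly.

play_rows(
  rows=[0,0,0.001,0,0,0,0.05,0,0,0.001,0,0,0,0.05,0,0,0.001,0,0,0,0.05,0,0,0.001,0,0,0,0.05,0,0,0,0,0,0,0.05,0,0,0,0,0,0,0.05],
)

```text
t: 9.05
eef_pos: [0.5588, -0.1618, 0.2072]
orientation: [0.065, 0.998, 0.0, -0.0]
ft_force: [-0.9, -0.5, 1.8]
width: 0.0505
gripper_force: 1.2
```

play_rows(
  rows=[0,0,0.001,0,0,0,0.05,0,0,0.001,0,0,0,0.05,0,0,0.001,0,0,0,0.05,0,0,0.001,0,0,0,0.05],
)

```text
t: 9.38
eef_pos: [0.5589, -0.1618, 0.2034]
orientation: [0.065, 0.998, 0.0, 0.0]
ft_force: [0.1, 1.0, 4.5]
width: 0.0501
gripper_force: 2.0
```

Run:
```python
from h import *
o=robot.get_obs()
s=robot.snapshot('side')[:,:,::-1]
print(o['t'],o['eef_pos'],o['ft_force'])
cv2.imwrite('pics/s3.png',cv2.resize(s[140:260,170:290],(600,600),interpolation=cv2.INTER_CUBIC))
```

```text
9.3833 [ 0.5589 -0.1618  0.2034] [0.0698 1.0067 4.4982]
```

View pics/s3.png

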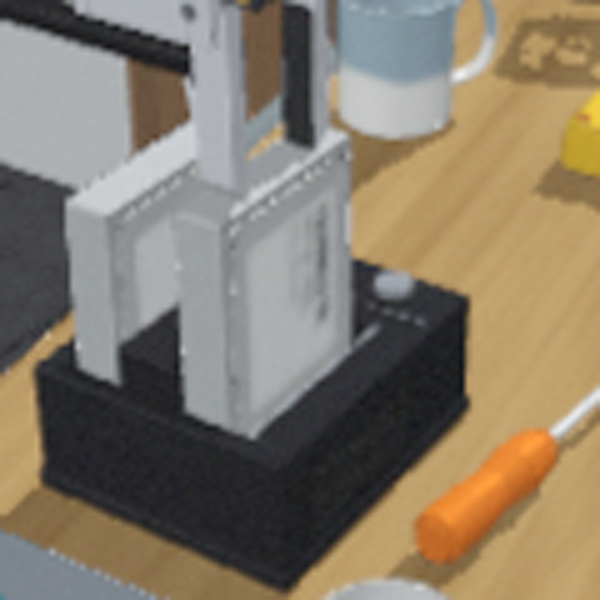

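The fingers sit on the front drive's top at (235,190), the drive is upright, and it's going down. I'll carry on at the same pace.

play_rows(
  rows=[0,0,0.001,0,0,0,0.05,0,0,0.001,0,0,0,0.05,0,0,0.001,0,0,0,0.05,0,0,0.001,0,0,0,0.05,0,0,0.001,0,0,0,0.05,0,0,0.001,0,0,0,0.05,0,0,0.001,0,0,0,0.05,0,0,0.001,0,0,0,0.05],
)

```text
t: 10.1
eef_pos: [0.5589, -0.1618, 0.1953]
orientation: [0.065, 0.998, 0.0, 0.0]
ft_force: [-0.8, 0.1, 3.9]
width: 0.0503
gripper_force: 2.0
```

play_rows(
  rows=[0,0,0.001,0,0,0,0.05,0,0,0.001,0,0,0,0.05,0,0,0.001,0,0,0,0.05,0,0,0.001,0,0,0,0.05,0,0,0,0,0,0,0.05],
)

```text
t: 10.52
eef_pos: [0.5587, -0.1617, 0.1911]
orientation: [0.065, 0.998, 0.0, -0.0]
ft_force: [-0.4, -1.1, 1.1]
width: 0.0499
gripper_force: 1.0
```

play_rows(
  rows=[0,0,0.001,0,0,0,0.05,0,0,0.001,0,0,0,0.05,0,0,0.001,0,0,0,0.05,0,0,0,0,0,0,0.05,0,0,0,0,0,0,0.05],
)

```text
t: 10.93
eef_pos: [0.5588, -0.1617, 0.1883]
orientation: [0.065, 0.998, 0.0, -0.0]
ft_force: [-0.1, -0.6, 3.1]
width: 0.0499
gripper_force: 1.5
```

play_rows(
  rows=[0,0,0.0007,0,0,0,0.05,0,0,0.0007,0,0,0,0.05,0,0,0,0,0,0,0.05,0,0,0,0,0,0,0.05],
)

```text
t: 11.27
eef_pos: [0.5592, -0.1618, 0.1882]
orientation: [0.065, 0.998, -0.0, 0.001]
ft_force: [-0.2, 0.4, 7.6]
width: 0.0498
gripper_force: 4.2
```

play_rows(
  rows=[0,0,0.001,0,0,0,0.05,0,0,0,0,0,0,0.05,0,0,0,0,0,0,0.05,0,0,0,0,0,0,0.05],
)

```text
t: 11.6
eef_pos: [0.5596, -0.1619, 0.1882]
orientation: [0.065, 0.998, -0.0, 0.002]
ft_force: [-1.6, 1.0, 12.1]
width: 0.0498
gripper_force: 6.1
```

The drive has hit a hard stop with its top at 0.163, so it's home. Next I lift off, close the fingers and go over to the button.

play_rows(
  rows=[0,0,-0.02,0,0,0,0.05,0,0,-0.03,0,0,0,0.05,0.004,-0.021,0,0,0,0,0.0,0.004,-0.021,0,0,0,0,0.0,0.004,-0.021,0,0,0,0,0.0,0.0055,-0.02,0,0,0,0,0.0,0,0,0,0,0,0,0.0,0,0,0,0,0,0,0.0,0,0,0,0,0,0,0.0],
  grip_force=5,
)

```text
t: 12.35
eef_pos: [0.5305, -0.2411, 0.2354]
orientation: [0.065, 0.998, 0.001, -0.0]
ft_force: [0.2, -0.5, 0.4]
width: 0.0068
gripper_force: 0.0
```

Run:
```python
from h import *
o=robot.get_obs();T=robot.calibration('top');c=robot.calibration('wrist')
s=robot.snapshot('side')[:,:,::-1];w=robot.snapshot('wrist')[:,:,::-1]
print(o['t'],o['eef_pos'],o['ft_force'],o['width'])
print('button expected in wrist',proj(c,[.531,-.2415,.081]),'side',proj(robot.calibration('side'),[.531,-.2415,.081]))
cv2.imwrite('pics/s4.png',np.hstack([cv2.resize(s[140:260,170:290],(400,400),interpolation=cv2.INTER_CUBIC),cv2.resize(w,(400,400))]))
```

```text
12.35 [ 0.5305 -0.2411  0.2354] [ 0.2315 -0.5154  0.4242] 0.006829356044474885
button expected in wrist [[246.9764 180.9565]] side [[248.5029 195.7108]]
```

View pics/s4.png

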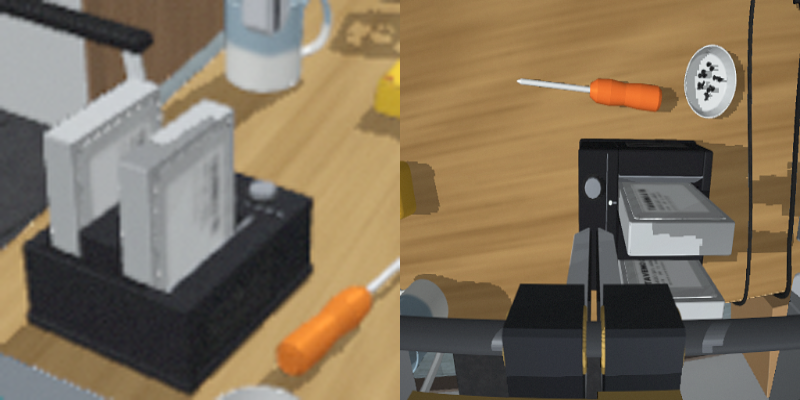

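Both drives are level and the button sits where predicted (wrist (247,180), side (248,196)). Now I descend.

play_rows(
  rows=[0,0,0.025,0,0,0,0.0,0,0,0.03,0,0,0,0.0,0,0,0.03,0,0,0,0.0,0,0,0.025,0,0,0,0.0,0,0,0.01,0,0,0,0.0,0,0,0.003,0,0,0,0.0,0,0,0,0,0,0,0.0,0,0,0,0,0,0,0.0],
)

```text
t: 13.12
eef_pos: [0.5318, -0.2421, 0.1144]
orientation: [0.065, 0.998, -0.001, 0.001]
ft_force: [-0.6, 0.6, 0.6]
width: 0.0004
gripper_force: 0.0
```

play_rows(
  rows=[0,0,0.002,0,0,0,0.0,0,0,0.002,0,0,0,0.0,0,0,0.002,0,0,0,0.0,0,0,0.002,0,0,0,0.0,0,0,0.001,0,0,0,0.0,0,0,0,0,0,0,0.0,0,0,0,0,0,0,0.0],
)

```text
t: 13.7
eef_pos: [0.531, -0.242, 0.1044]
orientation: [0.065, 0.998, -0.0, 0.0]
ft_force: [0.1, -0.3, 1.6]
width: 0.0005
gripper_force: 1.1
```

play_rows(
  rows=[0,0,0.001,0,0,0,0.0,0,0,0.001,0,0,0,0.0,0,0,0.001,0,0,0,0.0,0,0,0.001,0,0,0,0.0,0,0,0,0,0,0,0.0,0,0,0,0,0,0,0.0],
)

```text
t: 14.2
eef_pos: [0.531, -0.242, 0.1016]
orientation: [0.065, 0.998, -0.0, 0.001]
ft_force: [-1.4, 0.3, 11.2]
width: 0.0003
gripper_force: 5.3
```

The button is bottomed out (tips at 0.0766, 11 N). I'll back off to clear.

play_rows(
  rows=[0,0,-0.01,0,0,0,0.0,0,0,-0.03,0,0,0,0.0,0,0,-0.035,0,0,0,0.0,0,0,-0.035,0,0,0,0.0,0,0,-0.035,0,0,0,0.0,0,0,-0.035,0,0,0,0.0,0.03,0,-0.01,0,0,0,0.0,0.03,0,-0.01,0,0,0,0.0,0.03,0,0,0,0,0,0.0,0.02,0,0,0,0,0,0.0,0,0,0,0,0,0,0.0,0,0,0,0,0,0,0.0,0,0,0,0,0,0,0.0],
)

```text
t: 15.28
eef_pos: [0.4223, -0.2276, 0.3]
orientation: [0.065, 0.998, 0.0, 0.0]
ft_force: [0.0, 0.7, -0.2]
width: 0.0003
gripper_force: 0.0
```

Run:
```python
from h import *
o=robot.get_obs();c=robot.calibration('wrist')
s=robot.snapshot('side')[:,:,::-1];w=robot.snapshot('wrist')[:,:,::-1]
print(o['t'],o['eef_pos'],o['ft_force'],o['joint_velocities'])
cv2.imwrite('pics/s5.png',np.hstack([cv2.resize(s[140:260,170:290],(400,400),interpolation=cv2.INTER_CUBIC),cv2.resize(w,(400,400))]))
```

```text
15.2833 [ 0.4223 -0.2276  0.3   ] [ 0.0421  0.7483 -0.168 ] [ 0.0055  0.0197 -0.0112 -0.0004  0.0019 -0.0025]
```

View pics/s5.png

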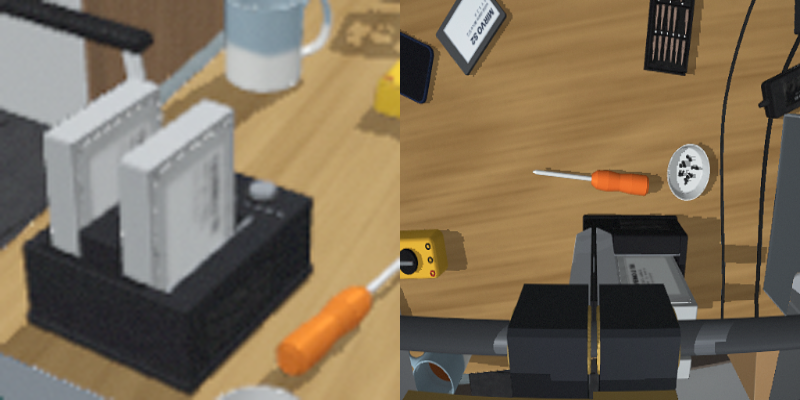

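Both drives are upright and level, the button is up again, the screwdriver and dish haven't moved, and the arm is clear.

```bash
python3 -c "
from plant import robot
print(robot.hand_in())"
```

```text
the job is handed in; nothing more can be done
None
```

I pushed the front drive upright against the bay wall, pressed it home until its top was about 163 mm up (level with the other drive), then pressed the start button to its stop; I backed the arm clear and handed the job in at about 15 s, and no verdict came back.

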